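# Shut the restocked tea tray on the grocery shelf

### The job

The pull-out tray that is full of tea cartons has been restocked: push it fully home with the fingertips, and then push its steel retaining bar round until it is fully shut across the tray's front. Leave the half-empty jar tray and its bar just as they are, because it is still being filled. Touch only, grip and lift nothing, and do not disturb the loose jars, bottle and carton standing around.

Things in the scene. Friction and masses are not known exactly. Their poses are not given: they have to be found in the camera images.
- tea_unit: White shelf unit with the tray full of tea cartons. Fixed, 240 mm deep, 172 mm wide; side rails 50 mm, back plate 100 mm high. Origin: under its centre, on the table; x points from its open front to its back, z up; its front plane is at x = -120 mm. Two units alike stand side by side in either order, slightly turned, 350 to 430 mm between centres across y; only their stock differs.
- tea_tray (a joint): Slide of the full tray, m: 0 home (firm end stop, its front flush with the unit's front plane), growing as it comes out to the unit's -x, 0.13 at most. Starts 0.06 to 0.11 out; slides with 2 N plus 8 N per m/s; stays where left. Holds six fixed yellow cartons with white bands, 58 by 60 mm, two abreast, three deep, tops 97 mm above the table, 45 mm behind the tray's front face.
- tea_front (a point): Middle of the top edge of the full tray's front (outer face), 87 mm above the table; moves with the tray. The front is a flat upright white plate 140 mm wide, 12 mm thick, 12 to 87 mm above the table. Axes as the unit.
- tea_bar (a joint): Hinge of the full tray's bar, rad, about the upright pin: 0 shut (firm end stop; bar along the unit's +y, across and just ahead of the tray front), 1.57 open, pointing to the unit's -x, 2.0 at most. Starts at 1.5 to 1.8, needs 0.04 N m plus a little drag, stays where left. To shut it, push the side that faces away from its tray.
- tea_pivot (a point): Pin of the full tray's bar, on its axis, 56 mm above the table; fixed at x = -128, y = -85 mm in the unit's frame (front corner on its -y side). Axes as the unit.
- tea_bar_tip (a point): Free end of the full tray's bar, 110 mm from the pin, 56 mm above the table. The bar is flat steel 8 mm thick, 43 to 69 mm above the table, with an upright rubber stub 12 mm across (41 to 71 mm) at this end. Axes turn with the bar: y from pin to free end, -x is the side to push.
- jam_unit: The other white shelf unit, built just like the first, with the half-empty tray: only two amber jars with brass lids at its back, the rest bare. To be left as it is. Origin and axes as for the first unit.
- jam_tray (a joint): Slide of the half-empty tray, m: 0 home, growing as it comes out, 0.13 at most. Starts 0.06 to 0.11 out; leave it there. The two fixed jars are 60 mm across, tops 102 mm above the table.
- jam_front (a point): Middle of the top edge of the half-empty tray's front, 87 mm above the table; moves with the tray.
- jam_bar (a joint): Hinge of the half-empty tray's bar, rad: 0 shut, 1.57 open, pointing to its unit's -x. Starts at 1.5 to 1.8; leave it there. Built like the other bar, on its unit's front corner at -y.
- jam_bar_tip (a point): Free end of the half-empty tray's bar, 110 mm from its pin, 56 mm above the table.
- loose_jar: Bystander: loose amber jar with brass lid, 68 mm across, 95 mm high, standing to the left (+y) of the units, towards the robot. Origin: centre of its underside.
- syrup_bottle: Bystander: loose amber bottle with black cap, 60 mm across, 170 mm high, standing to the left (+y) of the units. Origin: centre of its underside.
- loose_carton: Bystander: loose yellow carton with white band, 60 by 60 mm, 80 mm high, standing between the units towards their backs. Origin: centre of its underside.
- small_jar: Bystander: loose green jar with steel lid, 52 mm across, 75 mm high, standing to the right (-y) of the units. Origin: centre of its underside.

How it is judged:
On the way, in this order (a step that is already met when the one before it is completed fails the run):
1. the full tea tray is pushed home, within 5 mm (value of joint tea_tray below 0.005 m), for 0.2 s.
2. its bar is swung shut, within 0.08 rad (value of joint tea_bar below 0.08 rad), for 0.2 s.
At the end, for the whole second after the job is handed in: The full tea tray is within 5 mm of home and its bar within 0.08 rad of shut, at rest; the half-empty tray and the tip of its bar are within 10 mm of where they were; the four loose things stand upright within 15 mm of where they were (value of joint tea_tray below 0.005 m and value of joint tea_bar below 0.08 rad and velocity of joint tea_bar between -0.05 and 0.05 rad/s and distance of each of jam_front, jam_bar_tip from where it was at the start of the episode below 0.01 m and distance of each of loose_jar, syrup_bottle, loose_carton, small_jar from where it was at the start of the episode below 0.015 m and angle between each of loose_jar, syrup_bottle, loose_carton, small_jar's own z axis and vertical below 0.1 rad); the robot touches nothing.
It fails at once if the full tray's bar is swung across (below 1.1 rad) while the tray is still more than 20 mm out (value of joint tea_tray above 0.02 m and value of joint tea_bar below 1.1 rad).
It fails at once if the half-empty tray or its bar is moved more than 10 mm (distance of any of jam_front, jam_bar_tip from where it was at the start of the episode above 0.01 m).
It fails at once if a loose thing is moved, lifted or carried more than 15 mm (distance of any of loose_jar, syrup_bottle, loose_carton, small_jar from where it was at the start of the episode above 0.015 m).
It fails at once if a loose thing is tipped more than 0.3 rad (angle between any of loose_jar, syrup_bottle, loose_carton, small_jar's own z axis and vertical above 0.3 rad).
It also fails if it takes over 58 s, if anything falls off the work surface, if the arm or the gripper's body presses on something with over 40 N, if the wrist force passes 120 N, or if a joint passes its speed limit or range.

### The arm

A 7-joint arm with a two-finger parallel gripper is mounted at the origin on the work surface. World frame = base frame: x ahead of the robot, y to its left, z up, the work surface at z = 0. Lengths are in m, angles in rad, forces in N, time in s.
With the tool pointing down it reaches from about 0.4 to 0.925 m from the base axis. Payload 5.6 kg.
Tool frame: the origin (TCP) lies at the very end of the fingers, on their centre line; the grasp point (between the pads) lies 19 mm behind it; z points along the fingers, y is the direction in which the jaws open and shut (so a half turn about z gives the same grasp; the last joint's range is limited). The gripper opens to 85 mm and grips with 20 to 120 N. Pads are 22 mm wide; open, the fingers measure 114 mm over their backs; the gripper's body (76 mm by 85 mm) begins 54 mm behind the grasp point. The pads swing forward as they close: fully open they stand 13 mm farther back than shut.
Start: joints at [-1.274, 0.468, -0.012, 1.603, 0.006, 1.071, -0.056], TCP at [0.217, 0.613, 0.231] pointing down, gripper open.
Joint ranges: [-2.53, 2.53], [-0.31, 2.02], [-1.57, 1.55], [0.28, 2.44], [-1.29, 4.43], [0.15, 1.84], [-2.92, 2.92]. Speed limits (rad/s): [2.57, 2.57, 3.14, 3.14, 3.14, 3.14, 3.14].

### API

Orientations are given as [roll, pitch, yaw] about the fixed x, y, z axes, in that order (R = Rz(yaw) Ry(pitch) Rx(roll)).
In Python, from plant import * gives the robot as it stands.
- The arm moves only by the shell command python3 -m creep 'ROWS' [FORCE]. ROWS is JSON, a list of rows, each a list of 7 numbers: the turn, a rotation vector about the world's x, y, z in units of 6 degrees (1.0 is 6 degrees), then the shift along the world's x, y, z in units of 25 mm (1.0 is 25 mm), then the finger opening in mm, from 0 to 85.4. In form: [[wx, wy, wz, tx, ty, tz, gripper], ...]. A call has 1 to 8 rows; each row is the pose to reach, as a shift and turn from the pose measured when the call began; what a row does not reach only later rows make up. A row lasts 1/10 s, in which the tool goes at most 50 mm and 8.59 degrees, less where a joint would pass 70% of its speed; a pose out of reach is approached as far as the arm can. A call with a gripper value outside its range is refused whole. The fingers move at their own pace and stop on an object; FORCE is the grip in N (left out, the last holds). Time passes only in rows, so rows that repeat a pose let the fingers close. It gives the time, the measured TCP pose, the force and the opening at its end, in the units of the state.
- get_obs(): the state, without advancing time (a new reading comes with each control period).
- read_camera(name): name is "scene" or "top" or "wrist"; returns the picture (400x640x3 uint8, red, green, blue); there is no depth.
- calibration(name): a dict with "fovy" (degrees; the focal length in pixels is half the picture's height over the tangent of half this angle, whatever the lens; pixels are square), "cx", "cy" (the principal point, pixels), "dist" ([k1, k2, p1, p2, k3] as OpenCV has them; the pictures are not rectified), "eye" and "rotation" of the camera in the world. Camera axes: x right, y up, looking along -z (the intrinsics and any distortion apply to the point x, -y, -z); pixel columns grow to the right and rows downward; lengths in m; the calibration is good to about 2 mm. A picture is of the moment at which its call begins: read the wrist's pose just before it. calibration takes no time and is no camera call; for the wrist camera it gives the pose at the moment of the call.
- finish_job(): hands the job in, once; it reports no verdict.
The state is a dict: "time": time; "joint_pos": joint angles; "qvel": joint speeds; "effort": joint torques, N m; "ee_pos": TCP position; "orientation": TCP orientation; "force": force on the tool from outside, world axes, zero at the start; "torque": the same for the moment, N m; "opening": opening from 0.0 (shut) to 1.0 (fully open).
Only numpy, scipy, OpenCV 4.12 (cv2) and the standard library are available. Lean on these libraries where they do the work, as an engineer would, in place of code of your own. Each camera call takes 0.05 s, during which the arm holds its last target.

## Working session

There is one attempt and no reset: what is moved stays moved. The work goes in short steps, Python scripts to look and compute and a shell command to move; the robot and the scene stay as the last step left them, time stands still between calls to the robot, and variables do not carry over. Pictures are saved under pics/ and viewed, and the job is handed in when it is done.

```bash
mkdir -p pics; ls
python3 - <<'E'
from plant import *
import cv2
for n in("scene","top"):
    cv2.imwrite(f"pics/{n}0.png",read_camera(n)[:,:,::-1]); c=calibration(n); print(n,c)
o=get_obs();print(o)
E
```

```text
pics
scene {'fovy': 46.75946969160436, 'cx': 328.7480789419087, 'cy': 193.4962914979892, 'dist': array([-0.05147745,  0.        ,  0.        ,  0.        ,  0.        ]), 'eye': array([1.56420535, 0.1891338 , 1.04554963]), 'rotation': array([0.7913872 , 0.01863592, 1.75648076])}
top {'fovy': 45.71232851938299, 'cx': 313.87411002719665, 'cy': 203.58130110838485, 'dist': array([-0.0633025,  0.       ,  0.       ,  0.       ,  0.       ]), 'eye': array([ 0.45258959, -0.01293765,  1.35428176]), 'rotation': array([ 0.10372382,  0.0166901 , -1.54219935])}
{'time': 0.1, 'joint_pos': array([-1.27398141,  0.46829227, -0.01160921,  1.60354937,  0.00601341,
        1.07142179, -0.05629032]), 'qvel': array([ 0.00148019, -0.00267619, -0.00109654, -0.00414295, -0.00074844,
        0.00132773,  0.00073197]), 'effort': array([ 1.08852142e-03, -5.33512580e+01,  2.17055826e-02, -2.51961118e+01,
        1.15531351e-02,  4.41045660e-03,  1.79920761e-05]), 'ee_pos': array([0.21654327, 0.61232028, 0.23042417]), 'orientation': array([-3.13996106e+00,  1.26461263e-04,  2.80173530e+00]), 'force': array([-0.61237307, -0.06981632, -0.17603903]), 'torque': array([ 0.0391144 ,  0.00437564, -0.0263843 ]), 'opening': 1.0001529009544718}
```

View pics/scene0.png

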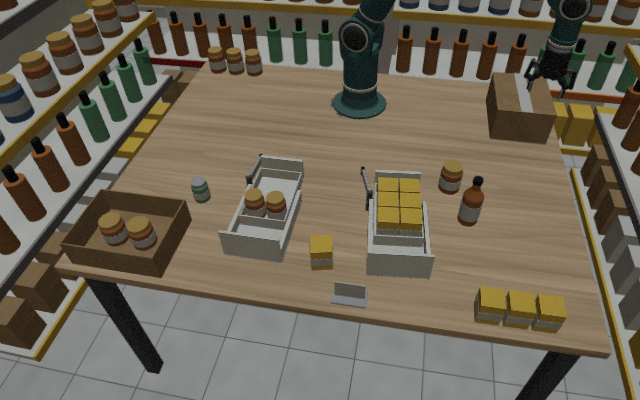

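View pics/top0.png

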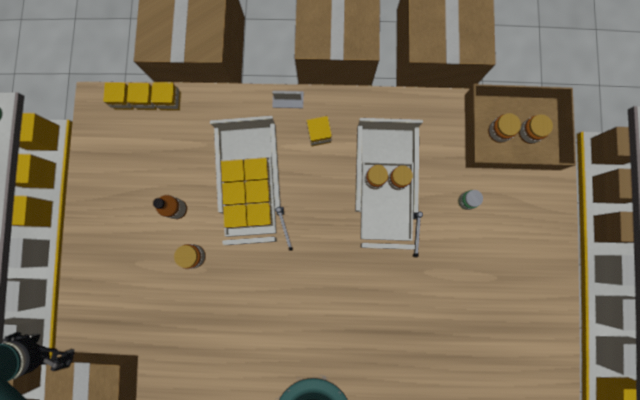

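The tea unit is on the left in the top view (front at about (250,240), bar from (280,210) to (291,248)). The jam unit is on the right. I'll enlarge the tea unit.

```bash
cat > h.py <<'E'
import numpy as np, cv2
from scipy.spatial.transform import Rotation as R
from plant import *
def cam(n):
    c=calibration(n); f=200/np.tan(np.radians(c['fovy']/2))
    K=np.array([[f,0,c['cx']],[0,f,c['cy']],[0,0,1]])
    Rc=R.from_euler('xyz',c['rotation']).as_matrix() if np.size(c['rotation'])==3 else c['rotation']
    return K,c['dist'],np.array(c['eye']),Rc
def px2w(n,uv,z):
    K,d,e,Rc=cam(n)
    p=cv2.undistortPoints(np.array([[uv]],float),K,d)[0,0]
    r=Rc@np.array([p[0],-p[1],-1]); return e+r*(z-e[2])/r[2]
def w2px(n,P):
    K,d,e,Rc=cam(n); q=(np.atleast_2d(P)-e)@Rc*[1,-1,-1]
    return cv2.projectPoints(q,np.zeros(3),np.zeros(3),K,d)[0][:,0]
E
python3 - <<'E'
from h import *
for n in("top","scene"): print(w2px(n,[[0,0,0],[0.2,0.5,0],[0.217,.613,.231]]))
im=cv2.imread("pics/top0.png")
c=cv2.resize(im[110:260,200:300],None,fx=5.3,fy=4*1.325*0+4,interpolation=3)
c=cv2.resize(im[110:260,200:300],None,fx=4,fy=4,interpolation=3);cv2.imwrite("pics/c1.png",c)
E
```

```text
[[312.69740693 415.99074707]
 [139.05097045 336.34513152]
 [ 57.08327948 343.28221082]]
[[359.25090574 103.05315726]
 [490.2919391  147.0550885 ]
 [542.88145424  97.46345847]]
```

View pics/c1.png

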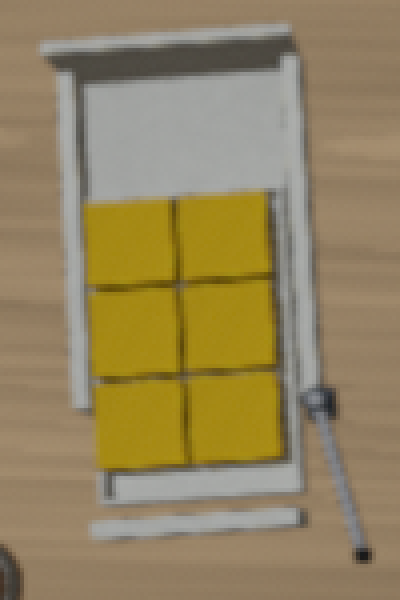

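Run:
```python
from h import *
f=lambda x,y,z: px2w("top",(200+(x+.5)/4-.5,110+(y+.5)/4-.5),z)
P=dict(frL=(92,538,.087),frR=(302,525,.087),pin=(318,398,.07),tip=(362,554,.071),bL=(40,45,.1),bR=(290,27,.1),railL=(82,408,.05))
W={k:f(*v) for k,v in P.items()}
for k,v in W.items(): print(k,v.round(4))
d=W['frL']-W['frR'];print(np.linalg.norm(d), 'yaw',np.arctan2(-d[0],d[1]))
d=W['bL']-W['bR'];print(np.linalg.norm(d), 'yaw',np.arctan2(-d[0],d[1]))
yaw=np.arctan2(-d[0],d[1])
d=W['tip']-W['pin'];print(np.linalg.norm(d),'bar angle',np.arctan2(-d[0],d[1]), 'tea_bar',np.arctan2(-d[0],d[1])-yaw)
for k,u,z in(("jamtip",(416,254),.071),("jampin",(418,215),.07),("jar",(188,256),.095),("bottle",(158,204),.17),("jamfrL",(361,246),.087),("jamfrR",(415,248),.087),('carton',(319,129),.08),('small',(471,198),.075)): print(k,px2w("top",u,z).round(4))
# model estimate
for yaw in (0.05,.06,.07):
    Rz=R.from_euler('z',yaw).as_matrix(); o=W['pin']-Rz@[-.128,-.085,0]
    print(yaw,o.round(4),'frontmid local',(Rz.T@((W['frL']+W['frR'])/2-o)).round(4),'back',(Rz.T@(W['bL']-o)).round(4),(Rz.T@(W['bR']-o)).round(4))
```

```text
frL [0.4682 0.2532 0.087 ]
frR [0.481  0.1125 0.087 ]
pin [0.5679 0.1065 0.07  ]
tip [0.4631 0.0729 0.071 ]
bL [0.8019 0.3029 0.1   ]
bR [0.818  0.1321 0.1   ]
railL [0.5583 0.2722 0.05  ]
0.14121886769544523 yaw 0.09109515867993893
0.17153003279242632 yaw 0.09379567302048515
0.11011856549056606 bar angle 1.8807172948311601 tea_bar 1.786921621810675
jamtip [ 0.4566 -0.2663  0.071 ]
jampin [ 0.5621 -0.271   0.07  ]
jar [0.4337 0.3431 0.095 ]
bottle [0.5636 0.4063 0.17  ]
jamfrL [ 0.4739 -0.1166  0.087 ]
jamfrR [ 0.4724 -0.2603  0.087 ]
carton [0.791  0.0039 0.08  ]
small [ 0.6118 -0.4144  0.075 ]
0.05 [0.6915 0.1978 0.07  ] frontmid local [-0.2174 -0.004   0.017 ] back [0.1155 0.0995 0.03  ] [ 0.123  -0.0719  0.03  ]
0.06 [0.6906 0.199  0.07  ] frontmid local [-0.2166 -0.0032  0.017 ] back [0.1174 0.0971 0.03  ] [ 0.1232 -0.0744  0.03  ]
0.07 [0.6897 0.2002 0.07  ] frontmid local [-0.2157 -0.0023  0.017 ] back [0.1192 0.0946 0.03  ] [ 0.1232 -0.0769  0.03  ]
```

Every measured size matches the spec: front 141 mm wide, back plate 171.5 mm, bar 110 mm, and both yaw estimates are about 0.092. The tray is about 94 mm out and the bar is at about 1.79. I'll move to a point ahead of the front with the fingers shut.

```bash
python3 -m creep '[[0,0,4.13,7.6,-17.4,0,0],[0,0,4.13,7.6,-17.4,0,0],[0,0,4.13,7.6,-17.4,0,0],[0,0,4.13,7.6,-17.4,0,0],[0,0,4.13,7.6,-17.4,0,0],[0,0,4.13,7.6,-17.4,0,0],[0,0,4.13,7.6,-17.4,0,0],[0,0,4.13,7.6,-17.4,0,0]]'
```

```text
time: 0.9
ee_pos: [0.3768, 0.2441, 0.2305]
orientation: [-3.14, 0.0, -3.049]
force: [1.3, -0.3, -0.3]
opening: -0.001
```

```bash
python3 -m creep '[[0,0,0,1.25,-2.65,0,0],[0,0,0,1.25,-2.65,0,0],[0,0,0,1.25,-2.65,-2,0],[0,0,0,1.25,-2.65,-4,0],[0,0,0,1.25,-2.65,-6,0],[0,0,0,1.25,-2.65,-7.2,0],[0,0,0,1.25,-2.65,-7.2,0],[0,0,0,1.25,-2.65,-7.2,0]]'
python3 - <<'E'
from h import *
for n in("top","wrist"): cv2.imwrite(f"pics/{n}2.png",read_camera(n)[:,:,::-1])
im=cv2.imread("pics/top2.png");cv2.imwrite("pics/c2.png",cv2.resize(im[110:310,150:350],None,fx=3,fy=3,interpolation=3))
E
```

```text
time: 1.7
ee_pos: [0.4081, 0.1777, 0.0507]
orientation: [-3.14, -0.001, -3.049]
force: [-0.3, 0.2, 0.2]
opening: -0.001
```

View pics/c2.png

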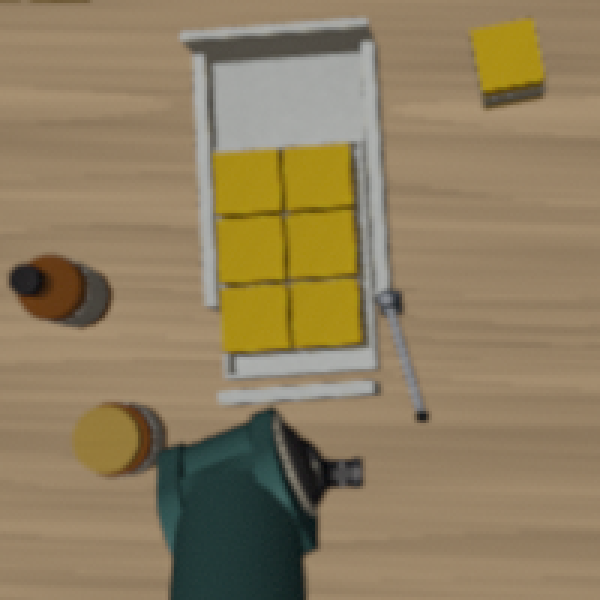

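View pics/wrist2.png

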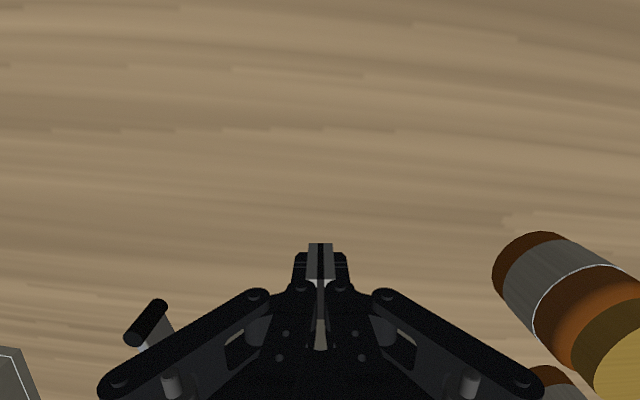

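The fingers are lined up ahead of the front at (0.408, 0.178), and the jar is clear. Now I'll push along the unit's x axis.

```bash
python3 -m creep '[[0,0,0,1,0.09,0,0],[0,0,0,1.6,0.15,0,0],[0,0,0,2,0.18,0,0],[0,0,0,2.4,0.22,0,0],[0,0,0,2.8,0.26,0,0],[0,0,0,3.2,0.29,0,0],[0,0,0,3.6,0.33,0,0],[0,0,0,4,0.37,0,0]]'
```

```text
time: 2.6
ee_pos: [0.5098, 0.1879, 0.0521]
orientation: [-3.141, 0.002, -3.049]
force: [-3.6, 1.6, 2.2]
opening: 0.003
```

Run:
```python
from h import *
for n in("top",): cv2.imwrite(f"pics/{n}3.png",read_camera(n)[:,:,::-1])
im=cv2.imread("pics/top3.png");cv2.imwrite("pics/c3.png",cv2.resize(im[110:310,150:350],None,fx=3,fy=3,interpolation=3))
```

```text
(no output)
```

View pics/c3.png

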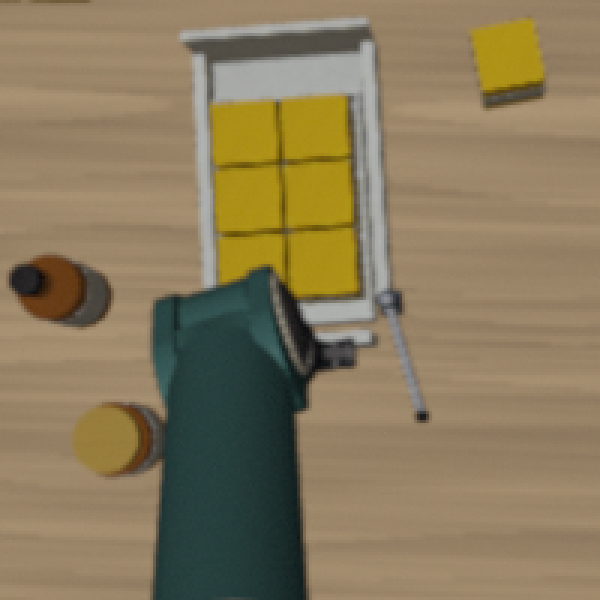

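The tray is sliding cleanly, with about 45 mm left. The jar, bottle and bar haven't moved.

```bash
python3 -m creep '[[0,0,0,0.3,0.03,0,0],[0,0,0,0.6,0.06,0,0],[0,0,0,0.9,0.09,0,0],[0,0,0,1.1,0.1,0,0],[0,0,0,1.3,0.12,0,0],[0,0,0,1.5,0.14,0,0],[0,0,0,1.6,0.15,0,0],[0,0,0,1.7,0.16,0,0]]'
```

```text
time: 3.45
ee_pos: [0.5548, 0.192, 0.0522]
orientation: [-3.142, 0.006, -3.049]
force: [-2.4, 0.4, -1.2]
opening: 0.003
```

```bash
python3 -m creep '[[0,0,0,0.1,0.01,0,0],[0,0,0,0.2,0.02,0,0],[0,0,0,0.3,0.03,0,0],[0,0,0,0.35,0.03,0,0],[0,0,0,0.35,0.03,0,0]]'
```

```text
time: 3.95
ee_pos: [0.5561, 0.1922, 0.052]
orientation: [-3.14, -0.01, -3.048]
force: [-22.4, -2.1, 17.6]
opening: -0.001
```

Run:
```python
from h import *
for n in("top","scene"): cv2.imwrite(f"pics/{n}4.png",read_camera(n)[:,:,::-1])
im=cv2.imread("pics/top4.png");cv2.imwrite("pics/c4.png",cv2.resize(im[110:260,200:300],None,fx=4,fy=4,interpolation=3))
```

```text
(no output)
```

View pics/c4.png

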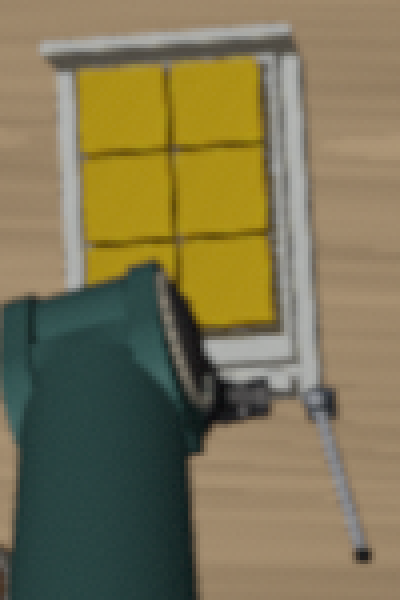

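The force rose to 22 N with no further motion, and the front is flush with the rail ends, so the tray is on its end stop. I'll back off, lift, and work out the bar sweep.

```bash
python3 -m creep '[[0,0,0,-1,-0.1,0,0],[0,0,0,-3,-0.3,0,0],[0,0,0,-3,-1,2,0],[0,0,0,-3,-2,3.5,0],[0,0,0,-2.5,-4,3.5,0],[0,0,0,-2.5,-6.2,3.5,0],[0,0,0,-2.5,-6.2,3.5,0]]'
python3 - <<'E'
from h import *
cv2.imwrite("pics/top5.png",read_camera("top")[:,:,::-1])
im=cv2.imread("pics/top5.png");cv2.imwrite("pics/c5.png",cv2.resize(im[110:260,200:350],None,fx=4,fy=4,interpolation=3))
o=get_obs()['ee_pos'];pin=np.array([.5679,.1065])
for th in (1.78,1.6,1.4,1.2,1,.8,.6,.4,.2,.1,0):
    a=.092+th;c,s=np.cos(a),np.sin(a);d=.05 if th==1.78 else .015; r=.08
    p=pin+[-d*c-r*s,-d*s+r*c];print(th,p.round(4),((p-o[:2])/.025).round(2))
E
```

```text
time: 4.75
ee_pos: [0.495, 0.03, 0.1408]
orientation: [-3.137, -0.006, -3.058]
force: [0.3, 1.1, 1.0]
opening: 0.002
1.78 [0.5063 0.035 ] [0.46 0.12]
1.6 [0.4903 0.0819] [-0.18  2.  ]
1.4 [0.487  0.0978] [-0.31  2.63]
1.2 [0.4869 0.1141] [-0.32  3.28]
1 [0.49 0.13] [-0.19  3.92]
0.8 [0.4962 0.1451] [0.05 4.52]
0.6 [0.5053 0.1585] [0.42 5.06]
0.4 [0.5169 0.1699] [0.88 5.52]
0.2 [0.5305 0.1788] [1.43 5.87]
0.1 [0.5379 0.1822] [1.72 6.01]
0 [0.5456 0.1848] [2.03 6.11]
```

View pics/c5.png

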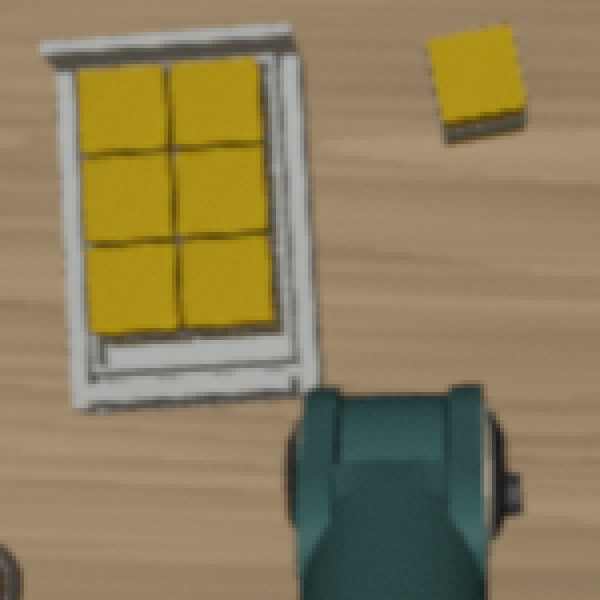

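The tray front is flush with the rail ends at about (90–300, 400). Next I'll lower the fingers on the bar's outer side and start the sweep.

```bash
python3 -m creep '[[0,0,0,0,0,-2,0],[0,0,0,0,0,-3.4,0],[0,0,0,0,0,-3.4,0],[0,0,0,0,0.7,-3.4,0],[0,0,0,-0.1,1.3,-3.4,0],[0,0,0,-0.2,2,-3.4,0],[0,0,0,-0.3,2.6,-3.4,0],[0,0,0,-0.3,3.2,-3.4,0]]'
python3 - <<'E'
from h import *
cv2.imwrite("pics/scene6.png",read_camera("scene")[:,:,::-1])
cv2.imwrite("pics/top6.png",read_camera("top")[:,:,::-1])
a=cv2.imread("pics/top6.png")[180:300,200:330];b=cv2.imread("pics/scene6.png")[130:250,320:450]
cv2.imwrite("pics/c6.png",cv2.resize(np.hstack([a,b]),None,fx=3,fy=3,interpolation=3))
E
```

```text
time: 5.6
ee_pos: [0.4886, 0.1135, 0.0573]
orientation: [-3.139, -0.004, -3.055]
force: [0.5, -2.3, 0.7]
opening: 0.001
```

View pics/c6.png

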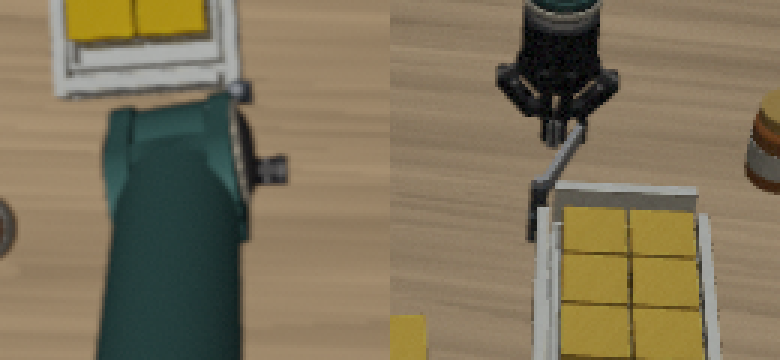

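The bar is swinging with the fingers (2.3 N). I'll continue round the arc.

```bash
python3 -m creep '[[0,0,0,0.06,0.66,-0.1,0],[0,0,0,0.3,1.26,-0.1,0],[0,0,0,0.67,1.8,-0.1,0],[0,0,0,1.13,2.26,-0.1,0],[0,0,0,1.4,2.45,-0.1,0],[0,0,0,1.7,2.6,-0.1,0],[0,0,0,1.95,2.75,-0.1,0],[0,0,0,2.15,2.8,-0.1,0]]'
```

```text
time: 6.5
ee_pos: [0.5425, 0.1852, 0.0543]
orientation: [-3.14, -0.004, -3.052]
force: [-1.0, -0.3, 0.7]
opening: 0.0
```

```bash
python3 -m creep '[[0,0,0,0.1,0.01,0,0],[0,0,0,0.2,0.02,0,0],[0,0,0,0.3,0.03,0,0],[0,0,0,0.3,0.03,0,0]]'
```

```text
time: 6.9
ee_pos: [0.545, 0.1856, 0.0539]
orientation: [-3.139, -0.015, -3.052]
force: [-12.7, -0.4, 11.0]
opening: -0.003
```

It met firm resistance at x = 0.545, against 0.5456 predicted for fully shut. I'll back straight off, lift clear and check.

```bash
python3 -m creep '[[0,0,0,-0.5,0,0,0],[0,0,0,-2,-0.2,0,0],[0,0,0,-3.5,-0.3,0,0],[0,0,0,-4.5,-1,2,0],[0,0,0,-4.5,-3,4,0],[0,0,0,-4.5,-5,6,0],[0,0,0,-4.5,-7,6,0],[0,0,0,-4.5,-7,6,0]]'
python3 - <<'E'
from h import *
for n in("top","scene"): cv2.imwrite(f"pics/{n}7.png",read_camera(n)[:,:,::-1])
im=cv2.imread("pics/top7.png");cv2.imwrite("pics/c7.png",cv2.resize(im[110:260,200:300],None,fx=4,fy=4,interpolation=3))
a=cv2.imread("pics/top0.png").astype(int);d=abs(a-im).max(2)
for nm,(r0,r1,c0,c1) in dict(jam=(115,260,350,430),jar=(240,275,170,208),bottle=(190,222,148,190),carton=(112,150,300,335),small=(185,212,455,487)).items():
    print(nm,(d[r0:r1,c0:c1]>40).sum())
E
```

```text
time: 7.7
ee_pos: [0.4329, 0.0083, 0.206]
orientation: [-3.14, -0.012, -3.053]
force: [0.1, -0.2, 0.4]
opening: 0.002
jam 0
jar 0
bottle 0
carton 0
small 0
```

View pics/c7.png

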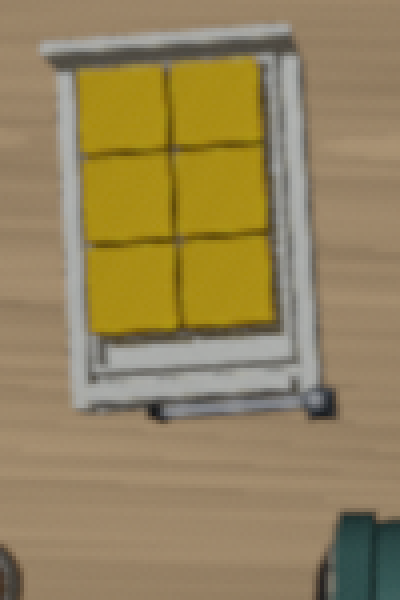

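View pics/top7.png

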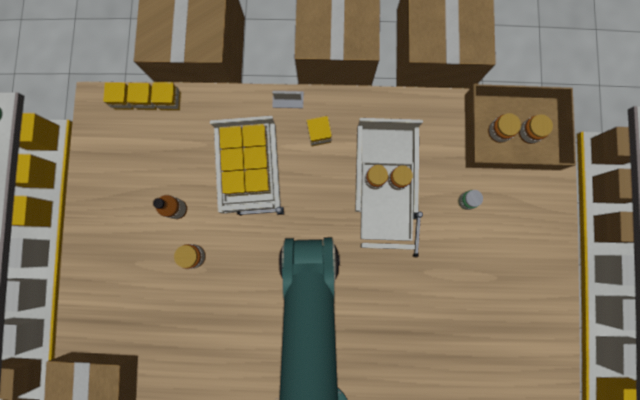

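In the crop, the bar lies across the front from the pin at (320,398) to the tip at (156,410). Its slope is 0.07, the same as the back plate's. The tray is flush and nothing else has changed.

Run:
```python
from h import *
p=lambda x,y,z:px2w("top",(200+(x+.5)/4-.5,110+(y+.5)/4-.5),z)
d=p(156,410,.071)-p(320,398,.07);print(np.arctan2(-d[0],d[1])-.092,np.linalg.norm(d))
print(finish_job())
```

```text
0.009324514207743773 0.11219347378333501
the job is handed in; nothing more can be done
None
```

The tea tray is pushed fully home and its steel bar is shut across the front. The job was handed in at about 7.8 s of the 58 s allowed; it reports no verdict.

- **Tray:** I pushed the front with the shut fingertips until it met the end stop. The force rose to about 22 N along the push with no further motion, and the last pictures show the front flush with the unit.
- **Bar:** I swept it round from its outer side until it stopped firmly at about 13 N. The final picture puts it at about 0.01 rad from shut, against the 0.08 rad limit.
- **Everything else:** comparing the top pictures from start and end showed no change at the jam tray and its bar, the jar, the bottle, the loose carton or the small jar.
- **Arm:** it is lifted clear, and the wrist force reads about zero.

No check failed or disagreed.

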